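# Fit the turning knob to a revolving paint organiser

## Robot

A 6-joint arm with a two-finger parallel gripper is mounted at the origin on the work surface. World frame = base frame: x ahead of the robot, y to its left, z up, the work surface at z = 0. Lengths are in mm, angles in rad, forces in N, time in s.
With the tool pointing down it reaches from about 300 to 775 mm from the base axis. Payload 14.6 kg.
Tool frame: the origin (TCP) lies on the centre line of the jaws, within the pads' length; the fingertips stand 19 mm ahead of it and the grasp point (between the pads) is the TCP (bot.tip_reach is the distance from the TCP to the fingertips, in mm); z points along the fingers, y is the line along which they close (so a half turn about z gives the same grasp; the last joint's range is limited). The gripper opens to 85 mm and grips with 20 to 120 N. Pads are 22 mm wide; open, the fingers measure 114 mm over their backs; the gripper's body (76 mm by 85 mm) begins 54 mm behind the grasp point. The pads swing forward as they close: fully open they stand 13 mm farther back than shut.
Start: joints at [-1.28, 0.3, 1.521, -0, 1.321, -0.067], TCP at [192.611, -515.161, 250.281] pointing down, gripper open.
Joint ranges: [-3.03, 3.03], [-0.79, 2.21], [0.23, 2.52], [-1.04, 4.18], [0, 3.07], [-2.55, 2.55]. Speed limits (rad/s): [2.22, 2.22, 2.57, 3.14, 3.14, 3.14].

## Interface

Orientations are given as a unit quaternion [w, x, y, z].
In Python, from rig import bot gives the robot as it stands. Calls block until the motion is done:
- bot.move_to(position, orientation): joint-space move of the TCP to a pose.
- bot.servo_line(position, attitude=None, speed=150, until_force=None): straight line of the TCP; attitude=None keeps the orientation; speed is the mean speed in mm/s. With until_force (N) it stops when the force on the tool has changed by that much, and returns True; else False.
- bot.move_joints(angles): joint-space move.
- bot.move_gripper(opening, grip_force=None): finger opening in mm; grip_force is the grip in N (None keeps the last); returns when the fingers have stopped.
- bot.dwell(seconds).
- bot.ik(position, orientation): joint angles nearest the present ones, or None.
- bot.read_state(): the state.
- bot.read_camera(name): name is "side" or "top"; returns a dict with "image" (384x512x3 uint8, blue, green, red), "depth" (384x512 float32, mm along the optical axis (not along the pixel's ray), 0 where there is no reading), "fovy" (degrees; the focal length in pixels is half the picture's height over the tangent of half this angle, whatever the lens; pixels are square), "cx", "cy" (the principal point, pixels), "eye" and "attitude" of the camera in the world. Camera axes: x right, y down, z forward; pixel columns grow to the right and rows downward; lengths in mm; the calibration is good to about 2 mm. A picture is of the moment at which its call begins.
A pose or a line that the arm cannot do raises bot.MotionError and nothing moves.
- bot.finish_job(): hands the job in; it is judged then, once.
The state is a dict: "clock": time; "joint_positions": joint angles; "qvel": joint speeds; "effort": joint torques, N m; "ee_pos": TCP position; "tool_rot": TCP orientation; "ft_force": force on the tool from outside, world axes, zero at the start; "moment": the same for the moment, N m; "grip_width": finger opening in mm; "grip_force": force on a finger pad.
Only numpy, scipy, OpenCV 4.12 (cv2) and the standard library are available. Lean on these libraries where they do the work, as an engineer would, in place of code of your own. Each camera call takes 0.05 s, during which the arm holds its last target. There are 200 camera calls.

## Task

You are setting up the round revolving paint organiser on the model-shop counter. First turn its tray by hand through at least one full turn, either way, to see that it runs freely. Then pick up the loose grey pointer knob, rotate it so that the flat in its bore matches the flat on the D-shaped spindle end in the middle of the tray, push it fully down onto the shoulder, and finish while still holding the knob and pressing it down firmly - do not let go; leave the other things on the counter where they are.

Things in the scene. Friction and masses are not known exactly. Their poses are not given: they have to be found in the camera images.
- stand: Fixed black foot (190 mm across) of the organiser; origin at counter level on the tray's axis. On it turns a round plywood pan 230 mm across: floor 26 mm, rim top 56 mm over the counter. Six radial dividers 4 mm thick, tops 54 mm over the counter, make six compartments of 60 degrees. Four hold pots and bottles fixed in the pan (up to 88 mm high over the counter); two facing ones are empty.
- bay (a point): Point on the pan's floor in the middle of one empty compartment, 75 mm from the axis, 26 mm over the counter; turns with the tray. The dividers beside it stand 30 degrees either way about the axis; clear from the hub (36 mm across) to the rim (inside 111 mm from the axis). Shut fingers let down here can push a divider round. The other empty compartment is straight across the hub.
- tray (a joint): Turn of the tray about its vertical axis in rad: 0 as found at the start, growing anticlockwise seen from above, no stops; a full turn is 6.28 either way. The bearing is a little stiff (0.1 N m, so 1.3 N at 75 mm from the axis); let go, the tray soon stops and stays.
- seat (a point): Centre of the shoulder (flat top of the 36 mm aluminium hub), on the tray's axis 70 mm over the counter; turns with the tray. From it the spindle end stands 16 mm up: a steel D-shaft 14 mm in diameter with one flat, 3.5 mm from the axis; top 1.5 mm chamfered. The x axis points out of the flat, straight at bay; z is up.
- knob: Loose grey plastic pointer knob, about 60 g, standing bore down. Origin: centre of the underside, z up. Round body 44 mm across, 20 mm high. D-shaped bore in the underside: 15.3 mm in diameter, 18 mm deep, its flat 4 mm from the axis on the +x side, under the nose. It goes on only with the nose pointing as the spindle's flat faces (within about 15 degrees). Home: origin at seat.
- knob_grip (a point): Middle of the knob's grip bar, on its axis 30 mm above the underside; same axes as the knob. The bar stands on the round body from 20 to 40 mm above the underside, is 14 mm thick across y, and runs along x from 21 mm behind the axis to the nose 29 mm in front (tapering from 16 mm on). Grip it from above across y, fingertips just clear of the round body. Press with about 6 to 15 N at the end.
- primer: Bystander: squat grey paint pot with white cap, 54 mm across, 62 mm high. Origin under its centre.
- thinner: Bystander: amber glass bottle, 42 mm across, 91 mm high. Origin under its centre.
- kit_case: Bystander: flat yellow tool case, 110 x 170 x 40 mm. Origin under its centre.
- brush: Bystander: slim flat paint brush, 170 mm long, 12 mm wide, 9 mm high, lying along its x axis. Origin under its middle.
Mind the look-alikes: they are no part of the job. Leave any brown or red look-alike of the knob alone.

How it is judged (in metres and radians):
On the way, in this order (a step that is already met when the one before it is completed fails the run):
1. the tray has been turned through a full turn, either way ((value of joint tray above 6.1 rad or value of joint tray below -6.1 rad)), for 0.1 s.
2. the knob is fully down on the spindle's shoulder, flat to flat (horizontal distance between knob and seat below 0.003 m and z of knob in the frame of seat between -0.003 and 0.003 m and angle between the x axis of knob and the x axis of seat, either way round below 0.44 rad), for 0.2 s.
At the end, for the whole second after the job is handed in: The knob is on the spindle: underside within 3 mm of the shoulder, within 3 mm of the axis, upright, nose the way of the flat (within 25 degrees), tray at rest; the fingers still touch the knob and it presses on the organiser with over 4 N through the last second (all of step 2 and angle between knob's own z axis and vertical below 0.1 rad and contact force between knob and stand above 4 N and contact force between the fingers and knob above 2 N and velocity of joint tray between -0.2 and 0.2 rad/s); the arm keeps its last pose, push and grip.
It fails at once if a bystander (pot, bottle, case or brush) is shifted by more than 3 cm (distance of any of primer, thinner, kit_case, brush from where it was at the start of the episode above 0.03 m).
It also fails if it takes over 72 s, if anything falls off the work surface, if the arm or the gripper's body presses on something with over 40 N, if the wrist force passes 120 N, or if a joint passes its speed limit or range.

## Working session

There is one attempt and no reset: what is moved stays moved. The work goes in short steps, each a Python script; the robot and the scene stay as the last script left them, time stands still between calls to the robot, and variables do not carry over. Pictures are saved under pics/ and viewed, at most 10 in all, crops included, and the job is handed in when it is done.

```bash
mkdir -p pics; ls; cat > h.py <<'E'
import numpy as np, cv2
from scipy.spatial.transform import Rotation as R
from rig import bot
def rot(q): return R.from_quat([q[1],q[2],q[3],q[0]])
def cloud(c):
    d=c["depth"]; h,w=d.shape; f=h/2/np.tan(np.radians(c["fovy"])/2)
    v,u=np.mgrid[:h,:w]
    p=np.dstack([(u-c["cx"])*d/f,(v-c["cy"])*d/f,d])
    return rot(c["attitude"]).apply(p.reshape(-1,3)).reshape(h,w,3)+np.array(c["eye"])
def down(yaw): # tool down, tool y axis (closing) at angle yaw+90 ; tool x at yaw
    q=(R.from_euler('z',yaw)*R.from_euler('x',np.pi)).as_quat()
    return [q[3],q[0],q[1],q[2]]
E
python3 - <<'E'
from h import *
for n in("top","side"):
    c=bot.read_camera(n); cv2.imwrite(f"pics/{n}0.png",c["image"]); np.savez(f"pics/{n}0.npz",**c)
    print(n,c["eye"],c["attitude"],c["fovy"],c["cx"],c["cy"])
s=bot.read_state();print(s["clock"],s["tool_rot"],s["ee_pos"],s["ft_force"])
E
```

```text
pics
top [ 473.06277057   -1.94836763 1373.40908686] [ 0.01261195 -0.70469433  0.70908521 -0.02109506] 55.89792398601561 258.54962681578576 188.95462858783705
side [449.30834422 728.21328068 962.11391239] [ 0.02690323 -0.05949441  0.93862729 -0.33869667] 52.68711094764902 256.9353187360611 187.7745695264604
0.1 [-5.25510339e-04  9.84046807e-01  1.77908968e-01 -6.11494868e-05] [ 192.55656418 -514.99796499  249.78175041] [ 0.25854351 -0.07862341  0.15902923]
```

View pics/top0.png

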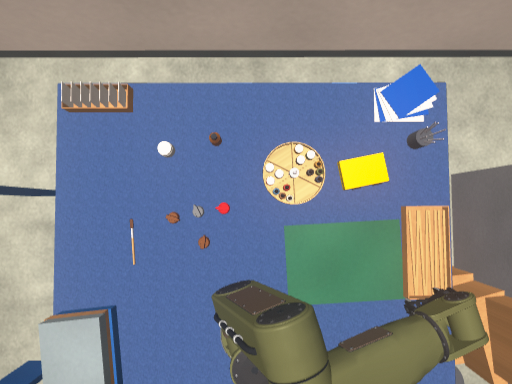

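View pics/side0.png

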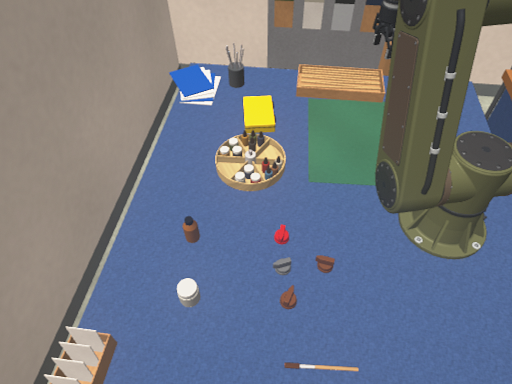

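The top view shows the grey knob at about (197,211), the tray at (294,173), and the case, pot, bottle and brush all clear of both. I'll zoom in on the tray and knob next.

```bash
python3 - <<'E'
from h import *
c=dict(np.load("pics/top0.npz")); P=cloud(c); im=c["image"]
a=cv2.resize(im[135:210,255:335],None,fx=7,fy=7,interpolation=cv2.INTER_CUBIC)[:525]
b=cv2.resize(im[195:228,178:213],None,fx=6,fy=6,interpolation=cv2.INTER_CUBIC)
o=np.zeros((525,780,3),np.uint8);o[:,:560]=a;o[:b.shape[0],565:565+b.shape[1]]=b
cv2.imwrite("pics/crop.png",o)
# tray: points with z 20..95 around
z=P[...,2]; u=np.arange(512)[None]; v=np.arange(384)[:,None]
print("counter",np.median(P[230:240,160:190,2]),"tray z",P[173,290:300,2].round(0))
m=((np.hypot(u-294,v-173)<36)&(z>44)&(z<66)).astype(np.uint8)
q=P[m>0]; r=cv2.minEnclosingCircle(q[:,:2].astype(np.float32)); print("tray",r)
m=((abs(u-294)<8)&(abs(v-173)<8)&(z>62)&(z<95)); print("hub",m.sum(),np.median(P[m],0),cv2.minEnclosingCircle(P[m][:,:2].astype(np.float32)))
m=(np.hypot(u-197,v-211)<12)&(z>8)
for lo,hi in((8,30),(32,50)):
    k=m&(z>lo)&(z<hi);q=P[k]; print("knob",lo,len(q),q.mean(0) if len(q) else 0,cv2.minAreaRect(q[:,:2].astype(np.float32)) if len(q)>3 else 0)
k=m&(z>32);q=P[k][:,:2];q0=q.mean(0);w,V=np.linalg.eigh(np.cov((q-q0).T));print(V[:,1],np.degrees(np.arctan2(V[1,1],V[0,1])))
t=(q-q0)@V[:,1];s=(q-q0)@V[:,0]
for i in np.linspace(-28,28,9):
    e=abs(t-i)<4; print(round(i),e.sum(),np.ptp(s[e]).round(0) if e.any() else 0)
E
```

```text
counter 0.08240665112214174 tray z [69. 69. 69. 79. 82. 90. 68. 75. 69. 24.]
tray ((596.1522827148438, -146.75454711914062), 114.98905181884766)
hub 79 [ 596.13537567 -145.11687939   70.27766943] ((597.3156127929688, -145.6942596435547), 17.845827102661133)
knob 8 58 [458.91963306 205.93392529  18.94490615] ((457.0645751953125, 207.70138549804688), (37.54936218261719, 41.219566345214844), 57.10336685180664)
knob 32 53 [459.68010824 211.23545819  40.07440664] ((460.8511047363281, 211.8782196044922), (49.32191467285156, 14.24122142791748), 28.186655044555664)
[-0.89590659 -0.44424248] -153.62511682239068
-28 2 3.0
-21 6 9.0
-14 9 14.0
-7 9 14.0
0 10 14.0
7 9 13.0
14 9 12.0
21 7 12.0
28 0 0
```

View pics/crop.png

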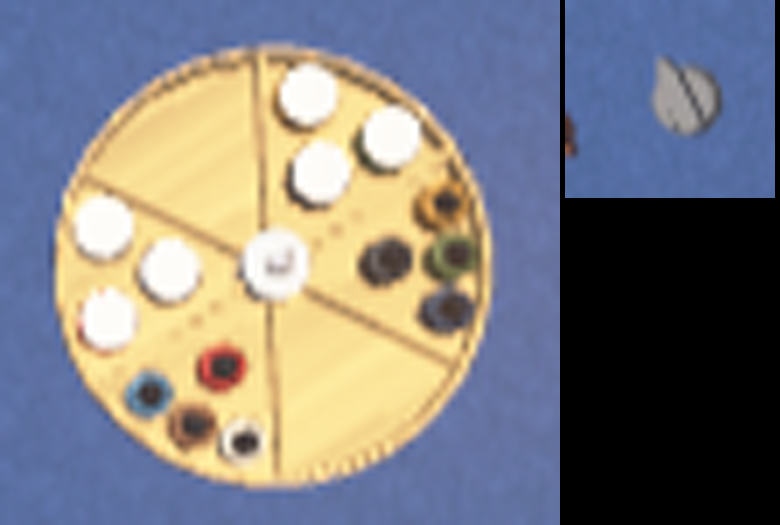

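The crop shows two empty compartments, at upper left and lower right. Image up is +x and image left is +y, so they sit at about 36° and 216°. The knob's nose points up-left, at about 27°. Next I'll find which way the flat faces, cross-check with the side camera and test IK.

```bash
python3 - <<'E'
from h import *
A=np.array([596.2,-146.5])
for n in("top","side"):
    fs=[bot.read_camera(n) for _ in range(6)]
    Ps=[cloud(f) for f in fs]; P=np.median(Ps,0); z=P[...,2]; d=np.hypot(P[...,0]-A[0],P[...,1]-A[1])
    q=P[(d<135)&(z>46)&(z<60)&(d>95)]; print(n,"rim",cv2.minEnclosingCircle(q[:,:2].astype(np.float32)))
    h=P[(d<24)&(z>66)&(z<73)]; print("hub",len(h),h.mean(0),cv2.minEnclosingCircle(h[:,:2].astype(np.float32)))
    al=np.concatenate([p[(z>60)&(d<24)] for p in Ps]); s=al[(al[:,2]>82)&(al[:,2]<90)]
    print("spindle",len(s),s.mean(0) if len(s) else 0); 
    one=P[(d<20)&(z>76)]; print(one.round(1).tolist())
    dk=np.hypot(P[...,0]-457.3,P[...,1]-209.5)
    k=P[(dk<36)&(z>36)&(z<44)]; (c,wh,a)=cv2.minAreaRect(k[:,:2].astype(np.float32)); print("bar",c,wh,a,k.mean(0))
    # grey at spindle
print(bot.tip_reach)
for yaw in np.radians([-180,-135,-90,-45,0,45,90,135]):
    print(np.degrees(yaw).round(), [None if (j:=bot.ik(p,down(yaw))) is None else round(j[5],2) for p in([457.3,209.5,100],[596,-146,150],[596,-146,100])])
E
```

```text
top rim ((596.6895141601562, -146.28724670410156), 114.6878662109375)
hub 62 [ 597.42228725 -146.40762331   70.24264396] ((597.2617797851562, -146.57818603515625), 17.3616886138916)
spindle 52 [ 595.6313088  -147.04289162   85.48417369]
[[601.7, -148.5, 84.5], [598.0, -144.8, 85.0], [597.8, -148.2, 86.8], [598.1, -152.2, 83.5], [594.4, -141.2, 85.7], [594.4, -144.8, 85.4], [594.3, -148.2, 86.7], [594.1, -151.5, 88.7], [591.6, -142.0, 77.5], [591.0, -144.9, 83.9], [590.9, -148.4, 84.6]]
bar (460.62664794921875, 212.10635375976562) (49.32760238647461, 13.484502792358398) 26.309017181396484 [459.58618198 211.35961164  40.06971707]
side rim ((596.735107421875, -144.52731323242188), 115.66644287109375)
hub 58 [ 596.94139021 -140.20121922   69.86441248] ((597.4456787109375, -144.11935424804688), 17.377893447875977)
spindle 62 [ 595.99611506 -144.23283818   85.40541164]
[[599.1, -150.2, 85.3], [595.8, -149.7, 86.2], [601.7, -145.6, 85.0], [598.4, -145.5, 85.5], [595.2, -145.4, 86.0], [591.9, -145.2, 86.6], [601.7, -145.1, 81.1], [597.6, -140.1, 86.5], [594.7, -142.0, 84.9], [591.6, -142.9, 84.4], [597.7, -139.8, 82.3], [594.2, -138.6, 83.8], [591.6, -142.5, 80.3], [597.7, -139.4, 78.2], [594.3, -138.3, 79.6], [591.5, -141.0, 77.3]]
bar (460.4893493652344, 213.7847442626953) (48.309226989746094, 13.728456497192383) 24.932985305786133 [459.10550994 213.88078325  40.04137774]
19.0
-180.0 [np.float64(-1.21), np.float64(-1.87), np.float64(-1.87)]
-135.0 [np.float64(-2.0), None, None]
-90.0 [None, None, None]
-45.0 [None, np.float64(2.06), np.float64(2.06)]
0.0 [np.float64(1.93), np.float64(1.27), np.float64(1.27)]
45.0 [np.float64(1.14), np.float64(0.49), np.float64(0.49)]
90.0 [np.float64(0.36), np.float64(-0.3), np.float64(-0.3)]
135.0 [np.float64(-0.43), np.float64(-1.09), np.float64(-1.09)]
```

The spindle-top centroid is offset towards (-,-) from the axis, so the flat faces about 36°, the upper-left bay. The axis is at about (596.7,-145.4) and the knob's axis at about (457,211), nose at about 26°. Now I'll turn the tray.

```bash
python3 - <<'E'
from h import *
C=np.array([596.75,-145.4]); q=down(np.pi/2)
def pt(a,z): return [C[0]+75*np.cos(a),C[1]+75*np.sin(a),z]
a0=np.radians(36)
bot.move_gripper(0)
bot.move_to(pt(a0,160),q)
print("hit",bot.servo_line(pt(a0,57),speed=100,until_force=15),bot.read_state()["ee_pos"])
mx=0
for a in np.linspace(a0,a0+6.28+0.6,25)[1:]:
    bot.servo_line(pt(a,57),speed=110); mx=max(mx,np.linalg.norm(bot.read_state()["ft_force"]))
s=bot.read_state();print(s["clock"],mx,s["ee_pos"])
bot.servo_line(pt(a-0.1,57)); bot.servo_line(pt(a-0.1,160))
bot.move_gripper(85)
bot.move_to([457,211.2,160],down(np.radians(26)))
c=bot.read_camera("top"); cv2.imwrite("pics/t1.png",cv2.resize(c["image"][125:235,150:340],None,fx=4,fy=4)); np.savez("pics/t1.npz",**c)
s=bot.read_state();print(s["clock"],s["ee_pos"])
E
```

```text
hit False [ 657.82163982 -101.37155208   57.8168    ]
13.1 1.7300266737958196 [622.57142225 -75.17845983  57.19012814]
16.4833 [457.42855239 210.81699481 160.02340325]
```

View pics/t1.png

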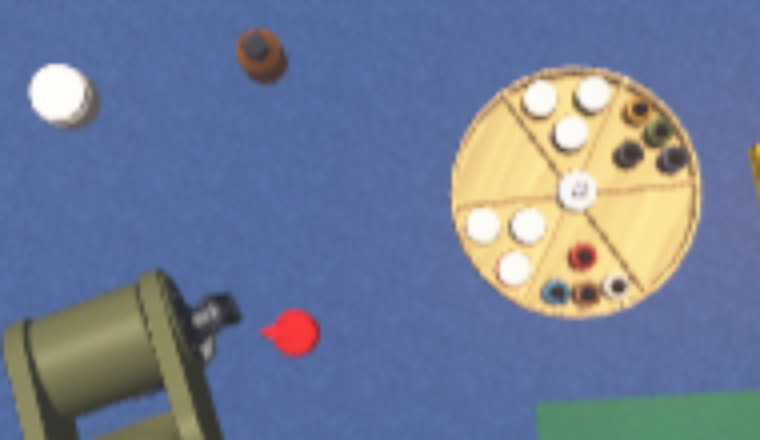

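The tray has gone round once and on by about 32°: the empty bay is now at left, centred at about 68° about the hub at (577,190). The bystanders haven't moved. Now I'll pick up the knob.

```bash
python3 - <<'E'
from h import *
q=down(np.radians(26)); K=[457,211.2]
bot.move_gripper(45)
bot.servo_line(K+[80],q,speed=120)
print("hit",bot.servo_line(K+[41.5],speed=60,until_force=8),bot.read_state()["ee_pos"])
bot.move_gripper(0,50); s=bot.read_state(); print(s["grip_width"],s["grip_force"],s["ft_force"])
bot.servo_line(K+[200],speed=120)
bot.move_to([596.75,-145.4,180],down(np.radians(68)))
s=bot.read_state(); print(s["clock"],s["grip_width"],s["grip_force"],s["ft_force"],s["ee_pos"])
c=bot.read_camera("side"); np.savez("pics/s2.npz",**c)
cv2.imwrite("pics/s2.png",cv2.resize(c["image"][60:210,180:330],None,fx=4,fy=4))
E
```

```text
hit False [457.13745188 211.24119101  41.63277202]
12.501770290038735 50.065200459212065 [-0.29684742 -0.21226985  4.95662114]
21.85 12.835982872221017 49.332992490381 [-0.19959161  0.33769952 -0.2896076 ] [ 596.79667602 -144.58562186  179.97561538]
```

View pics/s2.png

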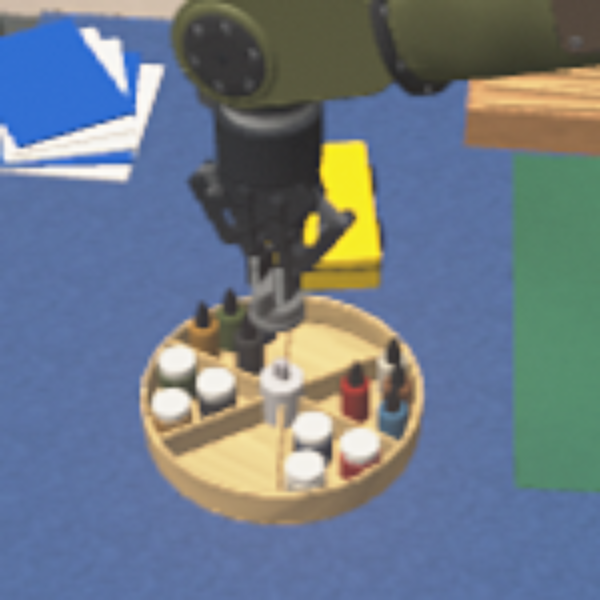

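The knob is in the grip, level and above the hub, with its nose towards the near empty bay. I'll lower it with a force guard and check the depth it reaches.

```bash
python3 - <<'E'
from h import *
c=dict(np.load("pics/s2.npz")); P=cloud(c); d=np.hypot(P[...,0]-596.75,P[...,1]+145)
g=P[(d<32)&(P[...,2]>136)&(P[...,2]<163)]; print("knob body",len(g),g.min(0),g.max(0))
g=P[(d<22)&(P[...,2]>68)&(P[...,2]<90)]; print("hub",len(g),g.min(0),g.max(0))
C=[596.75,-145.4]
bot.servo_line(C+[132],speed=100)
print(bot.read_state()["ee_pos"])
h=bot.servo_line(C+[108],speed=25,until_force=7); bot.dwell(.2)
s=bot.read_state(); print(h,s["clock"],s["ee_pos"],s["ft_force"],s["moment"],s["grip_width"])
E
```

```text
knob body 89 [ 577.15569756 -151.37007906  138.37722368] [ 617.46083559 -115.85969518  162.78476423]
hub 66 [ 578.65859025 -158.38133853   68.05826195] [ 612.64525829 -128.68523134   88.83239135]
[ 597.01441595 -145.33654539  132.45429914]
True 23.2333 [ 596.23795689 -145.14456987  123.15669399] [-3.05301068  1.41447099 -1.59450126] [ 0.24374636  0.6549687  -0.0528844 ] 12.632870659879671
```

It stopped about 4 mm in, with a sideways push on the tool towards -x and +y. I'll shift that way and carry on down.

```bash
python3 - <<'E'
from h import *
C=np.array([596.2,-145.0]); z=bot.read_state()["ee_pos"][2]
for i in range(10):
    bot.servo_line([*C,z-0.0],speed=20)
    h=bot.servo_line([*C,107],speed=20,until_force=10); bot.dwell(.15)
    s=bot.read_state(); f=np.array(s["ft_force"]); z=s["ee_pos"][2]
    print(h,round(s["clock"],1),np.round(s["ee_pos"],2),f.round(1),np.round(s["moment"],2))
    if z<112.5 or not h: break
    C=C+np.clip(f[:2]*0.15,-.6,.6)
E
```

```text
True 24.2 [ 596.   -144.82  112.  ] [-1.7  0.6  5.7] [0.09 0.39 0.07]
```

It's down to z=112, against an expected home of about 111.5. Now I'll build up the press and check.

```bash
python3 - <<'E'
from h import *
s=bot.read_state(); C=np.array([595.9,-144.75]); z=s["ee_pos"][2]
for i in range(14):
    s=bot.read_state(); fz=s["ft_force"][2]
    if fz>10: break
    z-=0.4; bot.servo_line([*C,z],speed=10); bot.dwell(.15)
    s=bot.read_state(); print(round(z,1),round(s["clock"],1),np.round(s["ee_pos"],2),np.round(s["ft_force"],1))
bot.dwell(1); s=bot.read_state(); print(s["clock"],s["ee_pos"],s["ft_force"],s["moment"],s["grip_width"],s["grip_force"])
for n in("side","top"):
    c=bot.read_camera(n); P=cloud(c); d=np.hypot(P[...,0]-596.5,P[...,1]+145)
    g=P[(d<26)&(d>9)&(P[...,2]>84)&(P[...,2]<97)]; print(n,len(g),g[:,:2].mean(0) if len(g) else 0,np.percentile(g[:,2],[10,50,90]) if len(g) else 0)
    if n=="side": cv2.imwrite("pics/s3.png",cv2.resize(c["image"][100:200,200:300],None,fx=6,fy=6,interpolation=cv2.INTER_CUBIC))
E
```

```text
111.6 24.6 [ 596.11 -144.84  112.02] [-3.3  1.9  4.6]
111.2 25.0 [ 596.12 -144.87  111.98] [-6.5  1.1  9.3]
110.8 25.4 [ 596.15 -144.85  111.97] [-8.5  1.6 12.4]
26.425 [ 596.16563498 -144.86211824  111.99668419] [-7.81614085  1.19805868 13.34726449] [ 0.3490871   1.35168358 -0.01084212] 12.661113882172618 51.34151229634881
side 36 [ 591.06123627 -133.52886819] [86.23779113 89.02140221 92.754252  ]
top 0 0 0
```

View pics/s3.png

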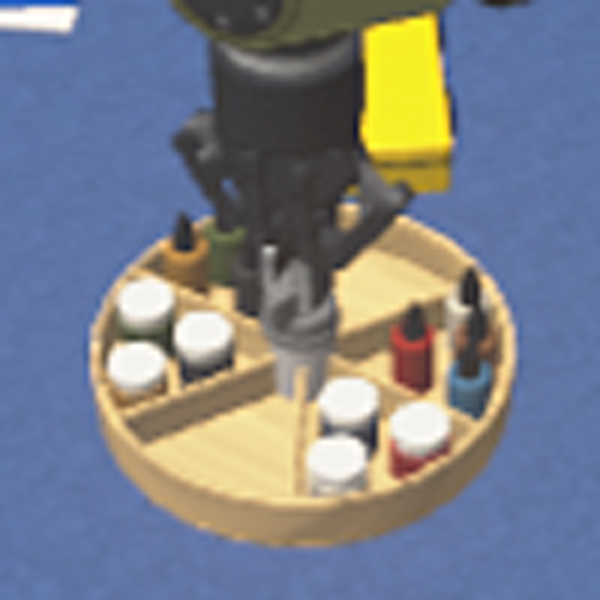

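The picture shows the knob sitting flush on the hub, nose towards the near empty bay. The stop is firm at TCP z=112, the body top is at about 90 mm as it should be, and the press is steady at about 13 N. I'm handing the job in.

```bash
python3 -c "
from h import *
print(bot.finish_job())"
```

```text
the job is handed in; nothing more can be done
None
```

The tray went round about 1.1 turns. The knob is down on the shoulder with its nose towards the flat, still gripped and pressed at about 13 N, and the job is handed in; no verdict came back.

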